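# Wedge the egg timer into its shelf dock

### The arm

A 7-joint arm with a two-finger parallel gripper is mounted at the origin on the work surface. World frame = base frame: x ahead of the robot, y to its left, z up, the work surface at z = 0. Lengths are in m, angles in rad, forces in N, time in s.
With the tool pointing down it reaches from about 0.425 to 0.925 m from the base axis. Payload 6.8 kg.
Tool frame: the origin (TCP) lies at the very end of the fingers, on their centre line; the grasp point (between the pads) lies 19 mm behind it; z points along the fingers, y is the line along which they close (so a half turn about z gives the same grasp; the last joint's range is limited). The gripper opens to 85 mm and grips with 20 to 120 N. Pads are 22 mm wide; open, the fingers measure 114 mm over their backs; the gripper's body (76 mm by 85 mm) begins 54 mm behind the grasp point. The pads swing forward as they close: fully open they stand 13 mm farther back than shut.
Start: joints at [0.994, 0.477, 0.022, 1.555, -0.011, 1.109, -0.083], TCP at [0.305, -0.602, 0.231] pointing down, gripper open.
Joint ranges: [-2.96, 2.96], [-0.34, 2.1], [-1.41, 1.46], [0.24, 2.44], [-1.37, 4.51], [0.17, 1.92], [-2.96, 2.96]. Speed limits (rad/s): [2.39, 2.39, 3.14, 3.14, 3.14, 3.14, 3.14].

### API

Orientations are given as a unit quaternion [w, x, y, z].
In Python, from station import get_obs, read_camera, hand_in gives the robot as it stands.
- The arm moves only by the tool arm_command, never from a script. Its argument "commands" is one flat list of numbers, 7 for each row, row after row: the shift along the tool's x, y, z in m, then the turn, a rotation vector about the tool's x, y, z in degrees, then the opening, from 0 (shut) to 1 (fully open). In form: [tx, ty, tz, rx, ry, rz, fingers, tx, ty, tz, rx, ry, rz, fingers, ...]. A call has 1 to 8 rows; each row is the pose to reach, as a shift and turn from the pose commanded when the call began, along the tool's axes at that moment; what a row does not reach only later rows make up. A row lasts 1/10 s, in which the tool goes at most 50 mm and 8.59 degrees, less where a joint would pass 70% of its speed; a pose out of reach is approached as far as the arm can. A call with a gripper value outside its range is refused whole. The fingers move at their own pace and stop on an object; "force" is the grip in N (left out, the last holds). Time passes only in rows, so rows that repeat a pose let the fingers close. It gives the time, the measured TCP pose, the force, the opening and the grip force at its end, in the units of the state.
- get_obs(): the state, without advancing time (a new reading comes with each control period).
- read_camera(name): name is "scene" or "top" or "wrist"; returns a dict with "img" (420x560x3 uint8, red, green, blue), "camera_matrix" (3x3 intrinsics, pixels), "pose" (4x4, takes a point from camera to world coordinates). Camera axes: x right, y down, z forward; pixel columns grow to the right and rows downward; lengths in m; the calibration is good to about 2 mm. A picture is of the moment at which its call begins. There is no depth.
- hand_in(): hands the job in; it is judged then, once.
The state is a dict: "t": time; "q": joint angles; "joint_vel": joint speeds; "joint_torque": joint torques, N m; "eef_pos": TCP position; "tool_rot": TCP orientation; "contact_force": force on the tool from outside, world axes, zero at the start; "torque": the same for the moment, N m; "gripper_width": opening from 0.0 (shut) to 1.0 (fully open); "grasp_force": force on a finger pad.
Only numpy, scipy, OpenCV 4.12 (cv2) and the standard library are available. Lean on these libraries where they do the work, as an engineer would, in place of code of your own. Each camera call takes 0.05 s, during which the arm holds its last target. There are 200 camera calls.

### The job

Pick out the steel egg timer with the red grip and set it upright on the shelf at the wide mouth of the green dovetail dock, narrow end of its foot first, then slide it along the dock, foot flat on the shelf, until it wedges tight, so a slammed door cannot shake it off the shelf. Let go of it there, and leave the white timer and the cactus where they stand.

Things in the scene. Friction and masses are not known exactly. Their poses are not given: they have to be found in the camera images.
- timer_grip (a point): Steel egg timer, loose, upright, 0.2-0.4 kg: black dovetail foot 64 long x 16 mm high, 32 wide at the nose, 63 at the tail; round body 50 across up to 42; fixed red bar 40 (along x) x 14 (y), from 42 to 76 mm up. Point: on the centre line in the bar, 65 mm above the underside, to pinch across the 14 mm (fingertips stay above 42). x points to the nose, 32 mm ahead; z up.
- dock: Green dock fixed to the shelf: cheeks 12 mm high, 104 wide; floorless way 72 mm wide at the mouth (x=-50), narrowing 14 deg a side to x=+40, undercut 15 deg, so no entry from above near home. Origin: on the shelf, where the timer's centre wedges. x: from mouth to narrow end, timer's x alike. Foot enters at timer x=-82. Slick: held off-centre it meets one cheek up to 4 mm early per mm; a 15 N push centres it.
- white_timer_grip (a point): White plastic egg timer with a blue grip bar and a grey foot, loose, of the same shape and size as the steel one; the same point on it. Not wanted.
- cactus_mid (a point): Cactus in a white ceramic pot 72 mm across, 122 mm tall in all, loose; the point is on its centre line 60 mm above the shelf.
Not all that is in view belongs to the job. There is more than one size of the dock; the one meant has the size given above.

How it is judged:
On the way, in this order (a step that is already met when the one before it is completed fails the run):
1. the steel timer is flat on the shelf and pointing along the dock (within 15 degrees) with its foot in the mouth of the way, 20 to 82 mm short of home (z of timer_grip in the frame of dock between 0.058 and 0.072 m and angle between timer_grip's own z axis and vertical below 0.13 rad and x of timer_grip in the frame of dock between -0.082 and -0.02 m and y of timer_grip in the frame of dock between -0.02 and 0.02 m and angle between the x axis of timer_grip and the x axis of dock, either way round below 0.262 rad), for 0.05 s.
2. it is pushed home against the dock's cheeks with more than 3 N (x of timer_grip in the frame of dock above -0.012 m and contact force between dock and anything else above 3 N), for 0.03 s.
At the end, for the whole second after the job is handed in: The steel timer stands upright (within 7 degrees) and flat on the shelf (height within 7 mm) in the dock, not more than 12 mm short of or 8 mm past the fully wedged place, within 10 mm of the centre line and 10 degrees of the dock's direction, released and staying there (z of timer_grip in the frame of dock between 0.058 and 0.072 m and angle between timer_grip's own z axis and vertical below 0.13 rad and x of timer_grip in the frame of dock between -0.012 and 0.008 m and y of timer_grip in the frame of dock between -0.01 and 0.01 m and angle between the x axis of timer_grip and the x axis of dock, either way round below 0.175 rad); the robot touches nothing.
It fails at once if the white timer is moved more than 30 mm or tipped (distance of white_timer_grip from where it was at the start of the episode above 0.03 m or angle between white_timer_grip's own z axis and vertical above 0.4 rad).
It fails at once if the cactus is moved more than 30 mm or tipped (distance of cactus_mid from where it was at the start of the episode above 0.03 m or angle between cactus_mid's own z axis and vertical above 0.4 rad).
It also fails if it takes over 40 s, if anything falls off the work surface, if the arm or the gripper's body presses on something with over 40 N, if the wrist force passes 120 N, or if a joint passes its speed limit or range.

## Working session

There is one attempt and no reset: what is moved stays moved. The work goes in short steps, Python scripts to look and compute and a tool call to move; the robot and the scene stay as the last step left them, time stands still between calls to the robot, and variables do not carry over. Pictures are saved under pics/ and viewed, at most 10 in all, crops included, and the job is handed in when it is done.

Besides the shell and the picture viewer there is one more tool, called as name(argument=value, ...) on one line, values as JSON. arm_command: Moves the arm, as the interface text tells. Its arguments: {"type":"object","properties":{"commands":{"type":"array","items":{"type":"number"}},"force":{"type":"number"}},"required":["commands"]}

```bash
mkdir -p pics
cat > h.py <<'E'
import numpy as np, cv2
from station import get_obs, read_camera, hand_in
def snap(n,f=None):
    c=read_camera(n)
    if f: cv2.imwrite('pics/'+f,c['img'][:,:,::-1])
    np.savez('pics/'+n+'.npz',**c)
    return c
def ray(c,uv,z):
    d=c['pose'][:3,:3]@np.linalg.solve(c['camera_matrix'],[uv[0],uv[1],1]); o=c['pose'][:3,3]
    return o+d*(z-o[2])/d[2]
E
python3 - <<'E'
from h import *
for n in('scene','top'):
    c=snap(n,n+'0.png'); print(n,c['pose'].round(3).tolist(),c['camera_matrix'].round(1).tolist())
o=get_obs();print(o['eef_pos'],o['tool_rot'],o['contact_force'])
E
```

```text
scene [[-0.341, 0.768, -0.542, 1.163], [0.94, 0.283, -0.191, 0.27], [0.006, -0.574, -0.819, 1.045], [0.0, 0.0, 0.0, 1.0]] [[493.5, 0.0, 277.5], [0.0, 493.5, 206.1], [0.0, 0.0, 1.0]]
top [[0.02, -0.997, 0.078, 0.433], [-1.0, -0.02, 0.008, 0.015], [-0.006, -0.079, -0.997, 1.297], [0.0, 0.0, 0.0, 1.0]] [[512.3, 0.0, 271.0], [0.0, 512.3, 206.7], [0.0, 0.0, 1.0]]
[ 0.30472897 -0.60172932  0.23044391] [-7.61997784e-04  9.72653793e-01  2.32258404e-01 -2.26723179e-04] [ 6.59348167e-06 -1.69588407e-01  4.65287370e-01]
```

View pics/top0.png

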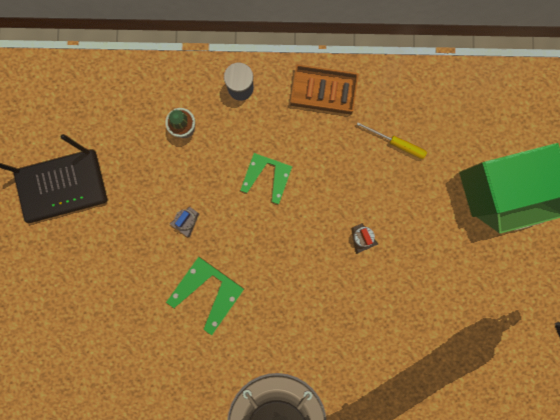

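View pics/scene0.png

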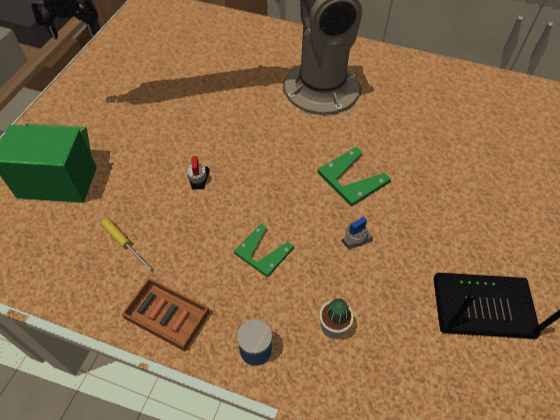

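The top view shows the steel timer (red bar) at about (364,237), the white timer with blue bar at (184,221) and the cactus at (180,122). There are two green docks: a small one at (267,178) with its mouth facing down-left, and a larger one at (207,293). Next I'll measure the dock sizes and the timer.

Run:
```python
from h import *
for n in('top','scene'):
    c=dict(np.load('pics/'+n+'.npz')); hsv=cv2.cvtColor(c['img'],cv2.COLOR_RGB2HSV)
    g=cv2.inRange(hsv,(50,120,60),(80,255,255))
    for k in cv2.findContours(g,cv2.RETR_EXTERNAL,cv2.CHAIN_APPROX_NONE)[0]:
        if not 200<cv2.contourArea(k)<4000: continue
        p=np.array([ray(c,q[0],.012)[:2] for q in k])*1000
        r=cv2.minAreaRect(p.astype(np.float32)); 
        print(n,'green',np.round(r[0]),np.round(r[1]),r[2].__round__(1))
        a=cv2.approxPolyDP(k,3,True)[:,0]; print([(q.tolist(),ray(c,q,.012)[:2].round(3).tolist()) for q in a])
    red=cv2.inRange(hsv,(0,170,90),(6,255,255))|cv2.inRange(hsv,(174,170,90),(180,255,255))
    for k in cv2.findContours(red,cv2.RETR_EXTERNAL,cv2.CHAIN_APPROX_NONE)[0]:
        if cv2.contourArea(k)<20: continue
        p=np.array([ray(c,q[0],.076)[:2] for q in k])*1000
        r=cv2.minAreaRect(p.astype(np.float32)); print(n,'red',k.mean(0),np.round(r[0]),np.round(r[1]),round(r[2],1))
c=np.load('pics/top.npz')['img'];s=np.load('pics/scene.npz')['img']
a=cv2.resize(c[215:260,340:390],(500,450),interpolation=cv2.INTER_CUBIC)
b=cv2.resize(s[150:195,180:212],(300,450),interpolation=cv2.INTER_CUBIC)
cv2.imwrite('pics/t1.png',np.hstack([a,b])[:,:,::-1])
```

```text
top green [310. 186.] [138. 137.] 56.1
[([198, 258], [0.402, 0.205]), ([167, 302], [0.291, 0.279]), ([174, 307], [0.279, 0.261]), ([212, 274], [0.363, 0.169]), ([222, 283], [0.341, 0.143]), ([204, 328], [0.23, 0.185]), ([211, 334], [0.215, 0.167]), ([242, 288], [0.33, 0.093])]
top green [606.  40.] [102. 101.] 71.5
[([254, 153], [0.67, 0.071]), ([251, 161], [0.649, 0.078]), ([256, 164], [0.641, 0.065]), ([250, 163], [0.644, 0.081]), ([243, 182], [0.595, 0.097]), ([248, 185], [0.588, 0.084]), ([242, 185], [0.587, 0.099]), ([241, 190], [0.574, 0.102]), ([247, 191], [0.572, 0.086]), ([269, 162], [0.647, 0.032]), ([276, 167], [0.635, 0.014]), ([272, 201], [0.548, 0.023]), ([278, 203], [0.543, 0.008]), ([280, 197], [0.559, 0.003]), ([275, 194], [0.566, 0.016]), ([281, 195], [0.564, 0.001]), ([287, 178], [0.607, -0.014]), ([282, 175], [0.615, -0.001]), ([288, 174], [0.617, -0.016]), ([291, 167], [0.635, -0.023])]
top green [ 617. -618.] [140. 200.] 15.2
[([557, 143], [0.71, -0.696]), ([482, 163], [0.655, -0.506]), ([497, 213], [0.529, -0.542]), ([559, 198], [0.57, -0.697])]
top red [[366.3
[... 656 characters left out ...]
2], [0.292, 0.113]), ([331, 168], [0.312, 0.121]), ([328, 163], [0.298, 0.108]), ([318, 169], [0.327, 0.089]), ([350, 204], [0.409, 0.201]), ([390, 179], [0.294, 0.279]), ([384, 173], [0.279, 0.26]), ([341, 186], [0.361, 0.163]), ([335, 179], [0.344, 0.142]), ([360, 154], [0.236, 0.182])]
scene green [ 521. -676.] [153. 207.] 15.3
[([0, 163], [0.606, -0.726]), ([20, 163], [0.587, -0.676]), ([22, 167], [0.597, -0.662]), ([24, 163], [0.583, -0.666]), ([53, 165], [0.562, -0.588]), ([55, 169], [0.572, -0.575]), ([63, 166], [0.556, -0.561]), ([79, 130], [0.426, -0.595]), ([11, 125], [0.477, -0.788]), ([0, 142], [0.542, -0.776])]
scene red [[194.         162.06666667]] [ 467. -204.] [40. 10.] 25.4
```

View pics/t1.png

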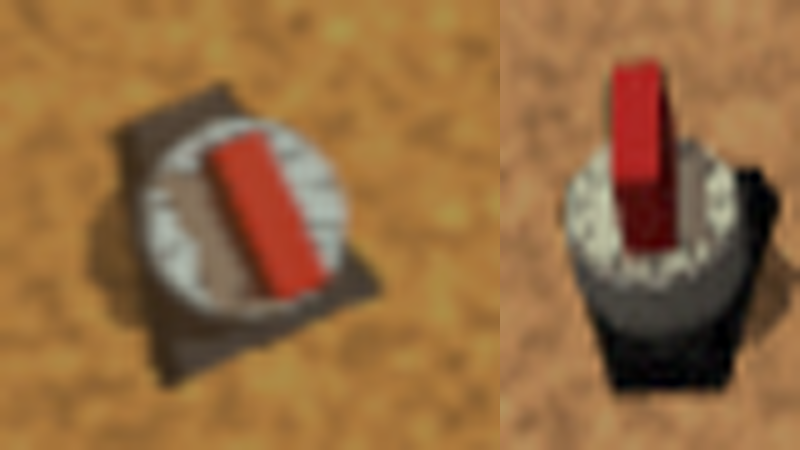

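The crop shows the narrow foot end (nose) at the upper left in the top view, so the heading is about +24.5° at (0.465,-0.204). The small dock is about 104 mm wide, which matches the given size. Its axis is at about -18.4° and its origin near (0.607,0.039).

```bash
cat >> h.py <<'E'
from scipy.spatial.transform import Rotation as R
def go(xyz,yaw):
    o=get_obs();q=o['tool_rot'];r=R.from_quat([q[1],q[2],q[3],q[0]])
    T=R.from_euler('z',yaw,degrees=True)*R.from_euler('x',180,degrees=True)
    print('t',round(o['t'],2),'p',o['eef_pos'].round(4),'shift',r.inv().apply(np.array(xyz)-o['eef_pos']).round(4),'turn',np.degrees((r.inv()*T).as_rotvec()).round(2))
E
python3 -c "
from h import *
go([.465,-.204,.16],24.5)"
```

```text
t 0.1 p [ 0.3047 -0.6017  0.2304] shift [ 0.3227 -0.2823  0.0709] turn [-0.09  0.01  2.36]
```

arm_command(commands=[0.04,-0.03,0.01,0,0,2.4,1,0.08,-0.065,0.02,0,0,2.4,1,0.12,-0.1,0.03,0,0,2.4,1,0.16,-0.135,0.04,0,0,2.4,1,0.195,-0.17,0.05,0,0,2.4,1,0.23,-0.2,0.06,0,0,2.4,1,0.265,-0.23,0.07,0,0,2.4,1,0.295,-0.258,0.07,0,0,2.4,1])

```text
t: 0.9
eef_pos: [0.4511, -0.2365, 0.1601]
tool_rot: [-0.001, 0.977, 0.212, -0.001]
contact_force: [0.2, -0.4, -0.4]
gripper_width: 0.994
grasp_force: 0.0
```

arm_command(commands=[0.02,-0.018,0,0,0,0,1,0.028,-0.024,0,0,0,0,1,0.028,-0.024,0,0,0,0,1])

```text
t: 1.2
eef_pos: [0.4677, -0.2043, 0.1612]
tool_rot: [-0.0, 0.977, 0.213, 0.0]
contact_force: [-0.4, -0.5, 0.5]
gripper_width: 1.0
grasp_force: 0.0
```

Run:
```python
from h import *
go([.465,-.204,.16],24.5)
c=snap('wrist','w1.png'); print(c['pose'].round(3).tolist())
hsv=cv2.cvtColor(c['img'],cv2.COLOR_RGB2HSV)
red=cv2.inRange(hsv,(0,170,90),(6,255,255))|cv2.inRange(hsv,(174,170,90),(180,255,255))
for k in cv2.findContours(red,cv2.RETR_EXTERNAL,cv2.CHAIN_APPROX_NONE)[0]:
    if cv2.contourArea(k)<100: continue
    p=np.array([ray(c,q[0],.076)[:2] for q in k])*1000
    r=cv2.minAreaRect(p.astype(np.float32)); print(k.mean(0),np.round(r[0],1),np.round(r[1],1),round(r[2],1))
```

```text
t 1.2 p [ 0.4677 -0.2043  0.1612] shift [-0.0023 -0.0014  0.0012] turn [-0.01 -0.01  0.11]
[[0.416, -0.874, -0.252, 0.531], [-0.909, -0.4, -0.115, -0.176], [-0.0, 0.277, -0.961, 0.304], [0.0, 0.0, 0.0, 1.0]]
[[283.5483871  215.40322581]] [ 465.3 -205.1] [44.  12.3] 24.9
```

View pics/w1.png

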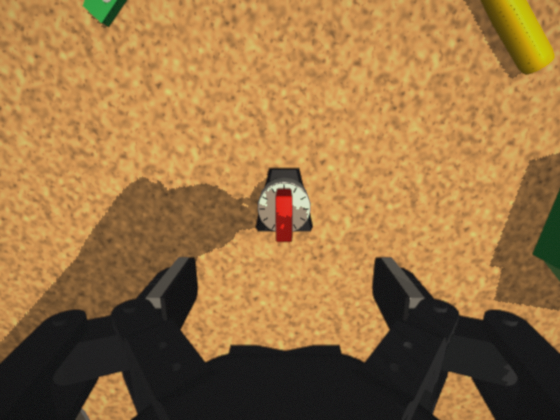

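The wrist view shows the timer centred between the fingers. Its nose points up the image at (285,172) and the bar is at (284,215). Position and yaw agree within 1–2 mm, so I'll descend and grasp.

arm_command(commands=[-0.001,0,0.03,0,0,0,1,-0.001,0,0.06,0,0,0,1,-0.001,0,0.085,0,0,0,1,-0.001,0,0.1,0,0,0,1,-0.001,0,0.108,0,0,0,1,-0.001,0,0.113,0,0,0,1,-0.001,0,0.113,0,0,0,0.5,-0.001,0,0.113,0,0,0,0.3], force=60)

```text
t: 2.05
eef_pos: [0.4666, -0.2063, 0.0489]
tool_rot: [0.0, 0.977, 0.212, 0.0]
contact_force: [-0.1, -0.2, -0.7]
gripper_width: 0.693
grasp_force: 0.0
```

arm_command(commands=[0,0,0,0,0,0,0,0,0,0,0,0,0,0,0,0,0,0,0,0,0,0,0,0,0,0,0,0,0,0,0,0,0,0,0,0,0,0,0,0,0,0], force=60)

```text
t: 2.65
eef_pos: [0.4665, -0.2058, 0.0487]
tool_rot: [0.0, 0.977, 0.212, 0.0]
contact_force: [-1.3, 0.8, 5.5]
gripper_width: 0.151
grasp_force: 61.6
```

arm_command(commands=[0,0,-0.01,0,0,0,0,0,0,-0.03,0,0,0,0,0,0,-0.055,0,0,0,0,0,0,-0.075,0,0,0,0,0,0,-0.085,0,0,0,0,0,0,-0.085,0,0,0,0])

```text
t: 3.25
eef_pos: [0.4669, -0.206, 0.1345]
tool_rot: [0.001, 0.977, 0.212, 0.001]
contact_force: [0.6, -0.6, -3.3]
gripper_width: 0.152
grasp_force: 60.7
```

Run:
```python
from h import *
a=np.radians(-18.4);go(np.array([.607,.039,.135])-.13*np.array([np.cos(a),np.sin(a),0]),-18.4)
```

```text
t 3.25 p [ 0.4669 -0.206   0.1345] shift [ 0.1336 -0.2534 -0.0007] turn [ 0.06 -0.13 42.85]
```

arm_command(commands=[0.011,-0.02,0,0,0,3.4,0,0.029,-0.055,0,0,0,9.4,0,0.049,-0.094,0,0,0,15.8,0,0.069,-0.132,0,0,0,22.3,0,0.09,-0.17,0,0,0,28.7,0,0.108,-0.205,0,0,0,34.7,0,0.124,-0.236,0,0,0,39.8,0,0.134,-0.253,0,0,0,42.9,0])

```text
t: 4.05
eef_pos: [0.4823, 0.0835, 0.1321]
tool_rot: [-0.0, 0.987, -0.16, -0.001]
contact_force: [0.9, 0.2, -3.1]
gripper_width: 0.153
grasp_force: 60.6
```

arm_command(commands=[0,0,0,0,0,0,0,0,0,0,0,0,0,0])

```text
t: 4.25
eef_pos: [0.4826, 0.0799, 0.1322]
tool_rot: [0.001, 0.987, -0.159, -0.001]
contact_force: [-0.7, -0.8, -3.4]
gripper_width: 0.153
grasp_force: 60.6
```

Run:
```python
from h import *
c=snap('wrist','w2.png')
hsv=cv2.cvtColor(c['img'],cv2.COLOR_RGB2HSV)
g=cv2.inRange(hsv,(50,120,60),(80,255,255))
for k in cv2.findContours(g,cv2.RETR_EXTERNAL,cv2.CHAIN_APPROX_NONE)[0]:
    if cv2.contourArea(k)<300: continue
    a=cv2.approxPolyDP(k,5,True)[:,0]; print([(q.tolist(),ray(c,q,.012)[:2].round(4).tolist()) for q in a])
go([.607,.039,.135],-18.4)
```

```text
[([264, 328], [0.3595, 0.1419]), ([270, 347], [0.3348, 0.1438]), ([307, 345], [0.3247, 0.1054]), ([305, 329], [0.3447, 0.1014])]
[([302, 0], [0.6307, 0.0152]), ([324, 111], [0.5474, 0.0218]), ([345, 111], [0.5419, 0.0049]), ([352, 0], [0.6186, -0.0214])]
[([218, 0], [0.6509, 0.0764]), ([224, 111], [0.574, 0.102]), ([245, 111], [0.5684, 0.0851]), ([267, 0], [0.6391, 0.0407])]
t 4.3 p [0.4826 0.079  0.1323] shift [ 0.1306 -0.0014 -0.0029] turn [ 0.1   0.09 -0.03]
```

View pics/w2.png

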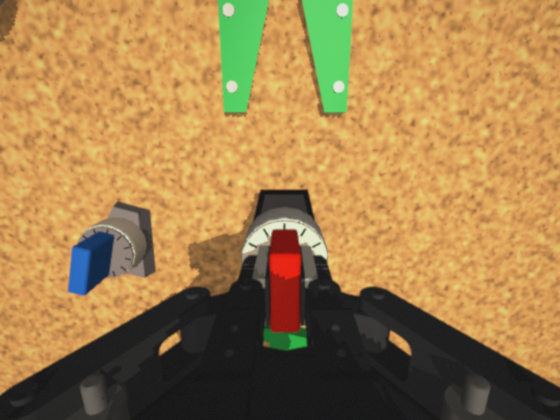

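The wrist view shows the dock mouth centred ahead of the held timer: the tips at (224,111) and (345,111) have midpoint 284.5, and the bar is at 285. The refined dock origin is about (0.6055,0.0378) with yaw -18.3°. Now I'll lower at the mouth.

arm_command(commands=[0.02,0.001,0,0,0,0,0,0.045,0.001,0.01,0,0,0,0,0.052,0.001,0.03,0,0,0,0,0.052,0.001,0.05,0,0,0,0,0.052,0.001,0.066,0,0,0,0,0.052,0.001,0.076,0,0,0,0,0.052,0.001,0.081,0,0,0,0,0.052,0.001,0.083,0,0,0,0])

```text
t: 5.1
eef_pos: [0.5324, 0.062, 0.05]
tool_rot: [0.0, 0.987, -0.161, -0.0]
contact_force: [-0.1, 0.3, -1.8]
gripper_width: 0.157
grasp_force: 60.5
```

arm_command(commands=[0,0,0,0,0,0,0,0,0,0,0,0,0,0])

```text
t: 5.3
eef_pos: [0.533, 0.0627, 0.051]
tool_rot: [-0.0, 0.987, -0.16, 0.001]
contact_force: [-0.7, -0.2, -2.1]
gripper_width: 0.154
grasp_force: 60.5
```

Run:
```python
from h import *
go([.6055,.0378,.0487],-18.3);print(get_obs()['contact_force'])
```

```text
t 5.3 p [0.533  0.0627 0.051 ] shift [0.0767 0.0007 0.0024] turn [-0.03 -0.06 -0.14]
[-0.6521632  -0.19316358 -2.12649937]
```

arm_command(commands=[0,0.001,0.002,0,0,0,0,0.005,0.001,0.003,0,0,0,0,0.012,0.001,0.003,0,0,0,0,0.02,0.001,0.003,0,0,0,0,0.028,0.001,0.003,0,0,0,0,0.036,0.001,0.003,0,0,0,0,0.042,0.001,0.003,0,0,0,0,0.048,0.001,0.003,0,0,0,0])

```text
t: 6.1
eef_pos: [0.576, 0.0481, 0.0486]
tool_rot: [-0.0, 0.987, -0.16, -0.002]
contact_force: [-9.2, 4.0, 15.9]
gripper_width: 0.155
grasp_force: 72.9
```

arm_command(commands=[0.005,0,0,0,0,0,0,0.01,0,0,0,0,0,0,0.014,0,0,0,0,0,0])

```text
t: 6.4
eef_pos: [0.5892, 0.0437, 0.0486]
tool_rot: [-0.0, 0.987, -0.16, -0.002]
contact_force: [-9.4, 2.9, 14.5]
gripper_width: 0.148
grasp_force: 72.9
```

Run:
```python
from h import *
go([.6055,.0378,.0487],-18.3);print(get_obs()['contact_force'])
```

```text
t 6.4 p [0.5892 0.0437 0.0486] shift [ 0.0173  0.0005 -0.0002] turn [-0.    0.23 -0.08]
[-9.42365291  2.90386657 14.4987261 ]
```

arm_command(commands=[0.003,0,-0.001,0,0,0,0,0.006,0,-0.001,0,0,0,0,0.009,0,-0.001,0,0,0,0,0.012,0,-0.001,0,0,0,0])

```text
t: 6.8
eef_pos: [0.6014, 0.039, 0.0488]
tool_rot: [-0.0, 0.987, -0.16, -0.001]
contact_force: [-6.3, 2.3, 8.7]
gripper_width: 0.147
grasp_force: 71.8
```

arm_command(commands=[0.002,0,0,0,0,0,0,0.004,0,0,0,0,0,0])

```text
t: 7.0
eef_pos: [0.6052, 0.0377, 0.0488]
tool_rot: [-0.0, 0.987, -0.16, -0.001]
contact_force: [-6.3, 1.8, 9.4]
gripper_width: 0.155
grasp_force: 71.8
```

arm_command(commands=[0.0015,0,0,0,0,0,0,0.003,0,0,0,0,0,0])

```text
t: 7.2
eef_pos: [0.608, 0.0368, 0.0488]
tool_rot: [-0.0, 0.987, -0.16, -0.001]
contact_force: [-6.2, 0.6, 9.1]
gripper_width: 0.154
grasp_force: 71.8
```

arm_command(commands=[0.0015,0,0,0,0,0,0,0.003,0,0,0,0,0,0])

```text
t: 7.4
eef_pos: [0.6109, 0.0358, 0.0488]
tool_rot: [-0.0, 0.987, -0.16, -0.001]
contact_force: [-6.6, 2.1, 7.8]
gripper_width: 0.152
grasp_force: 71.8
```

arm_command(commands=[0.0015,0,0,0,0,0,0,0.003,0,0,0,0,0,0])

```text
t: 7.6
eef_pos: [0.6137, 0.0349, 0.0488]
tool_rot: [-0.0, 0.987, -0.16, -0.001]
contact_force: [-5.7, 2.0, 8.1]
gripper_width: 0.151
grasp_force: 71.8
```

Run:
```python
from h import *
c=snap('wrist');s=snap('scene')
a=c['img'][:,140:440];a=cv2.resize(a,(428,600),interpolation=cv2.INTER_CUBIC)
b=cv2.resize(s['img'][210:285,222:268+0+0],(368,600),interpolation=cv2.INTER_CUBIC)
cv2.imwrite('pics/w3.png',np.hstack([a,b])[:,:,::-1])
print(get_obs()['contact_force'])
```

```text
[-4.53140632  1.47709166  8.04070794]
```

View pics/w3.png

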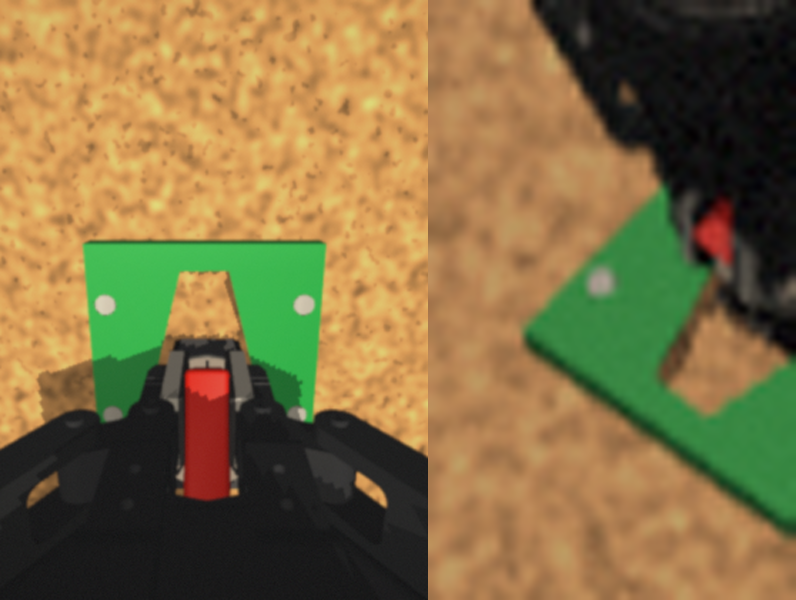

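The timer is in the way and centred, but its nose at (207,340) is still short of the way's narrow end at (205,272). I'll measure that gap.

Run:
```python
from h import *
c=dict(np.load('pics/wrist.npz'));f=300/428
P=lambda u,v,z:ray(c,(140+u*f,v*420/600),z)[:2]
a=np.radians(-18.3);ax=np.array([np.cos(a),np.sin(a)]);n=np.array([-ax[1],ax[0]]);O=np.array([.6055,.0378])
D=lambda q:(np.round((q-O)@ax*1000,1),np.round((q-O)@n*1000,1))
for nm,u,v,z in[('backL',84,243,.012),('backR',325,243,.012),('notchL',180,272,.012),('notchR',229,272,.012),('rivL',105,304,.012),('rivR',304,304,.012),('nose',207,340,.016),('bartop front',207,371,.076),('bar top back',207,498,.076),('body front',207,355,.042)]:
    print(nm,D(P(u,v,z)))
print('tcp',D(get_obs()['eef_pos'][:2]))
```

```text
backL (np.float64(51.5), np.float64(50.7))
backR (np.float64(51.2), np.float64(-52.2))
notchL (np.float64(38.7), np.float64(10.0))
notchR (np.float64(38.7), np.float64(-11.4))
rivL (np.float64(24.2), np.float64(43.6))
rivR (np.float64(24.0), np.float64(-45.0))
nose (np.float64(8.6), np.float64(-1.7))
bartop front (np.float64(22.7), np.float64(-1.6))
bar top back (np.float64(-23.4), np.float64(-1.6))
body front (np.float64(12.8), np.float64(-1.7))
tcp (np.float64(9.2), np.float64(-0.2))
```

Run:
```python
from h import *
c=dict(np.load('pics/wrist.npz'))['img'];w=cv2.imread('pics/w2.png')[:,:,::-1]
f=lambda i:cv2.resize(i,(400,600),interpolation=cv2.INTER_CUBIC)
o=np.hstack([f(w[180:360,225:345]),f(c[180:360,225:345])])
o=np.clip(255*(o/255.)**.5,0,255).astype(np.uint8)
cv2.imwrite('pics/w4.png',o[:,:,::-1])
```

```text
(no output)
```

View pics/w4.png

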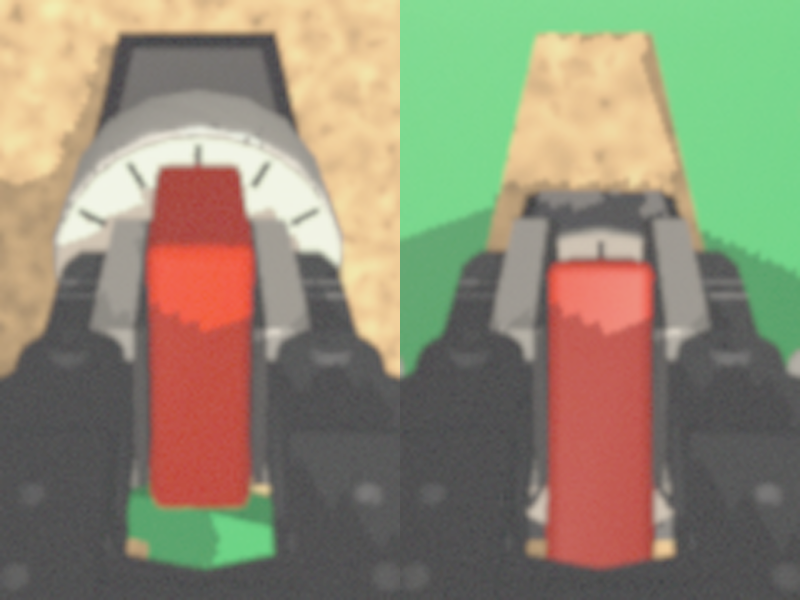

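The zoom shows the timer has pitched in the grip: the bar's front face is hidden and the nose has dragged back, so shelf friction tipped it nose-down. I'll pull back so the same friction rotates it upright, then release it flat. After that I'll push low from behind the body, where the push can't tip it.

arm_command(commands=[-0.004,-0.001,0,0,0,0,0,-0.008,-0.001,0,0,0,0,0,-0.012,-0.001,0,0,0,0,0,-0.016,-0.001,0,0,0,0,0,-0.02,-0.001,0,0,0,0,0,-0.025,-0.001,0,0,0,0,0,-0.03,-0.001,0,0,0,0,0])

```text
t: 8.4
eef_pos: [0.5873, 0.0447, 0.0489]
tool_rot: [-0.0, 0.987, -0.16, 0.001]
contact_force: [4.6, -1.7, 5.2]
gripper_width: 0.152
grasp_force: 71.3
```

Run:
```python
from h import *
print(get_obs()['contact_force'],get_obs()['eef_pos'])
c=snap('wrist')['img']
o=cv2.resize(c[150:360,200:360],(457,600),interpolation=cv2.INTER_CUBIC)
o=np.clip(255*(o/255.)**.5,0,255).astype(np.uint8)
cv2.imwrite('pics/w5.png',o[:,:,::-1])
```

```text
[ 4.61238502 -1.6958331   5.15400161] [0.58730602 0.04468104 0.04893408]
```

View pics/w5.png

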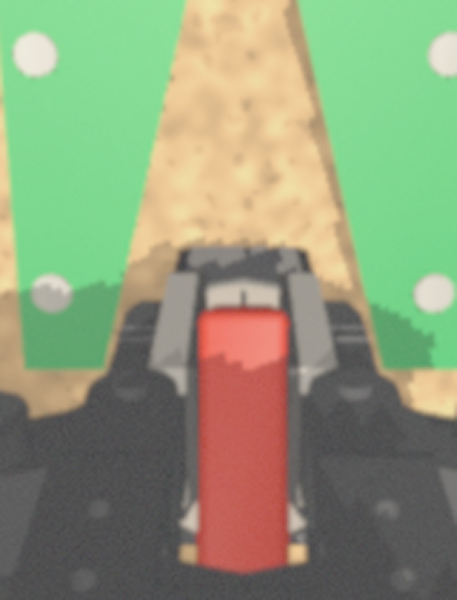

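It is still pitched, with the nose near (243,255) well inside the mouth and the tail behind it in the open. Releasing should let it settle flat.

arm_command(commands=[0,0,0,0,0,0,0.22,0,0,0,0,0,0,0.25,0,0,0,0,0,0,0.35,0,0,0,0,0,0,0.5,0,0,0,0,0,0,0.5])

```text
t: 8.95
eef_pos: [0.5861, 0.0447, 0.0479]
tool_rot: [0.0, 0.987, -0.16, -0.0]
contact_force: [0.9, -0.8, -0.6]
gripper_width: 0.498
grasp_force: 0.0
```

arm_command(commands=[0,0,-0.02,0,0,0,0.5,0,0,-0.05,0,0,0,0.5,-0.01,0,-0.09,0,0,0,0.5,-0.03,0,-0.12,0,0,0,0.5,-0.05,0,-0.14,0,0,0,0.5,-0.06,0,-0.14,0,0,0,0,-0.06,0,-0.14,0,0,0,0,-0.06,0,-0.14,0,0,0,0])

```text
t: 9.75
eef_pos: [0.5294, 0.0632, 0.1873]
tool_rot: [0.0, 0.987, -0.16, -0.001]
contact_force: [-0.2, 0.2, -0.1]
gripper_width: 0.01
grasp_force: 0.0
```

Run:
```python
from h import *
print(get_obs()['eef_pos'])
c=snap('wrist','w6.png')
hsv=cv2.cvtColor(c['img'],cv2.COLOR_RGB2HSV)
red=cv2.inRange(hsv,(0,170,60),(6,255,255))|cv2.inRange(hsv,(174,170,60),(180,255,255))
a=np.radians(-18.3);ax=np.array([np.cos(a),np.sin(a)]);n=np.array([-ax[1],ax[0]]);O=np.array([.6055,.0378])
for k in cv2.findContours(red,cv2.RETR_EXTERNAL,cv2.CHAIN_APPROX_NONE)[0]:
    if cv2.contourArea(k)<100: continue
    p=np.array([ray(c,q[0],.076)[:2] for q in k])-O
    r=cv2.minAreaRect((np.c_[p@ax,p@n]*1000).astype(np.float32)); print(k.mean(0),np.round(r[0],1),np.round(r[1],1),round(r[2],1))
go([.6055,.0378,.0487],-18.3)
```

```text
[0.52937975 0.06324065 0.18729415]
[[283.56637168 181.09734513]] [-58.5  -0.2] [13.3 39.7] 89.8
t 9.8 p [0.5296 0.0631 0.1872] shift [ 0.0802 -0.0002  0.1384] turn [ 0.06  0.07 -0.17]
```

View pics/w6.png

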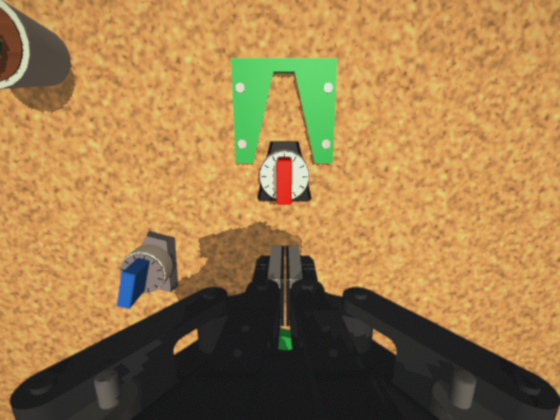

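The timer now stands flat in the mouth, centred and aligned (bar at (284,181), dock x≈-59 mm, y≈0, yaw≈0). Next I'll bring the closed fingers down behind its tail and push low.

arm_command(commands=[-0.02,0,0.01,0,0,0,0,-0.042,0,0.04,0,0,0,0,-0.042,0,0.075,0,0,0,0,-0.042,0,0.11,0,0,0,0,-0.042,0,0.14,0,0,0,0,-0.042,0,0.162,0,0,0,0,-0.042,0,0.172,0,0,0,0,-0.042,0,0.177,0,0,0,0])

```text
t: 10.6
eef_pos: [0.4894, 0.0765, 0.0098]
tool_rot: [0.001, 0.987, -0.16, -0.001]
contact_force: [0.1, -0.5, 0.2]
gripper_width: -0.0
grasp_force: 0.0
```

arm_command(commands=[0.004,0,0,0,0,0,0,0.009,0,0,0,0,0,0,0.014,0,0,0,0,0,0,0.019,0,0,0,0,0,0,0.024,0,0,0,0,0,0,0.029,0,0,0,0,0,0])

```text
t: 11.2
eef_pos: [0.5172, 0.0677, 0.0115]
tool_rot: [0.0, 0.987, -0.16, -0.0]
contact_force: [-2.0, 1.4, 1.2]
gripper_width: 0.001
grasp_force: 1.4
```

Run:
```python
from h import *
go([.6055,.0378,.0103],-18.3);print(get_obs()['contact_force'])
```

```text
t 11.2 p [0.5172 0.0677 0.0115] shift [0.0933 0.0005 0.0011] turn [ 0.01  0.04 -0.13]
[-2.00323299  1.42195908  1.16687702]
```

arm_command(commands=[0.005,0.0005,0.001,0,0,0,0,0.01,0.0005,0.001,0,0,0,0,0.015,0.0005,0.001,0,0,0,0,0.02,0.0005,0.001,0,0,0,0,0.025,0.0005,0.001,0,0,0,0,0.03,0.0005,0.001,0,0,0,0,0.035,0.0005,0.001,0,0,0,0,0.038,0.0005,0.001,0,0,0,0])

```text
t: 12.0
eef_pos: [0.5539, 0.055, 0.0103]
tool_rot: [-0.0, 0.987, -0.16, 0.0]
contact_force: [-1.2, 0.3, -0.3]
gripper_width: -0.002
grasp_force: 0.7
```

arm_command(commands=[0.002,0,0,0,0,0,0,0.004,0,0,0,0,0,0])

```text
t: 12.2
eef_pos: [0.5569, 0.054, 0.0103]
tool_rot: [0.0, 0.987, -0.16, -0.0]
contact_force: [-1.6, 0.5, 0.2]
gripper_width: 0.002
grasp_force: 0.9
```

arm_command(commands=[0.001,0,0,0,0,0,0,0.002,0,0,0,0,0,0])

```text
t: 12.4
eef_pos: [0.5588, 0.0534, 0.0103]
tool_rot: [0.0, 0.987, -0.16, -0.0]
contact_force: [-1.7, 1.3, -0.2]
gripper_width: -0.002
grasp_force: 0.8
```

arm_command(commands=[0.001,0,0,0,0,0,0,0.002,0,0,0,0,0,0,0.003,0,0,0,0,0,0])

```text
t: 12.7
eef_pos: [0.5617, 0.0524, 0.0103]
tool_rot: [0.0, 0.987, -0.16, -0.0]
contact_force: [-2.2, 1.0, -0.1]
gripper_width: -0.0
grasp_force: 1.0
```

arm_command(commands=[0.001,0,0,0,0,0,0,0.002,0,0,0,0,0,0])

```text
t: 12.9
eef_pos: [0.5634, 0.0522, 0.0103]
tool_rot: [-0.0, 0.987, -0.16, -0.0]
contact_force: [-3.0, 2.1, 0.2]
gripper_width: 0.002
grasp_force: 1.6
```

arm_command(commands=[0.001,0,0,0,0,0,0,0.002,0,0,0,0,0,0])

```text
t: 13.1
eef_pos: [0.5648, 0.052, 0.0102]
tool_rot: [-0.0, 0.987, -0.16, -0.001]
contact_force: [-5.8, 5.2, 3.3]
gripper_width: 0.001
grasp_force: 3.5
```

arm_command(commands=[0.001,0,0,0,0,0,0,0.002,0,0,0,0,0,0])

```text
t: 13.3
eef_pos: [0.5649, 0.052, 0.0101]
tool_rot: [-0.0, 0.987, -0.16, -0.002]
contact_force: [-11.4, 6.2, 8.2]
gripper_width: -0.005
grasp_force: 6.2
```

arm_command(commands=[0.001,0,0,0,0,0,0,0.002,0,0,0,0,0,0])

```text
t: 13.5
eef_pos: [0.565, 0.052, 0.01]
tool_rot: [0.0, 0.987, -0.159, -0.004]
contact_force: [-15.9, 7.7, 14.7]
gripper_width: -0.0
grasp_force: 8.8
```

arm_command(commands=[0.001,0,0,0,0,0,0,0.002,0,0,0,0,0,0])

```text
t: 13.7
eef_pos: [0.565, 0.0518, 0.0097]
tool_rot: [0.0, 0.987, -0.159, -0.006]
contact_force: [-19.7, 9.3, 17.6]
gripper_width: 0.004
grasp_force: 11.0
```

It stopped dead at TCP x=-43 mm, which is the fully wedged position, with about 22 N of push. One small extra push, then I'll back off straight and up.

arm_command(commands=[0.001,0,0,0,0,0,0,0.002,0,0,0,0,0,0])

```text
t: 13.9
eef_pos: [0.5651, 0.0518, 0.0096]
tool_rot: [0.001, 0.987, -0.159, -0.008]
contact_force: [-24.7, 10.2, 21.1]
gripper_width: -0.001
grasp_force: 13.6
```

arm_command(commands=[-0.005,0,0,0,0,0,0,-0.012,0,0,0,0,0,0,-0.025,0,0,0,0,0,0,-0.045,0,-0.005,0,0,0,0,-0.065,0,-0.03,0,0,0,0,-0.07,0,-0.07,0,0,0,0,-0.07,0,-0.11,0,0,0,0,-0.07,0,-0.15,0,0,0,0])

```text
t: 14.7
eef_pos: [0.5064, 0.0704, 0.162]
tool_rot: [0.0, 0.987, -0.16, 0.001]
contact_force: [0.9, 0.2, -0.4]
gripper_width: 0.005
grasp_force: 0.0
```

arm_command(commands=[0,0,-0.02,0,0,0,0,0,0,-0.02,0,0,0,0])

```text
t: 14.9
eef_pos: [0.5091, 0.0708, 0.1839]
tool_rot: [-0.001, 0.987, -0.161, 0.004]
contact_force: [0.2, -0.2, -1.7]
gripper_width: -0.002
grasp_force: 0.0
```

Run:
```python
from h import *
print(get_obs()['eef_pos'],get_obs()['contact_force'])
c=snap('wrist','w7.png')
hsv=cv2.cvtColor(c['img'],cv2.COLOR_RGB2HSV)
red=cv2.inRange(hsv,(0,170,60),(6,255,255))|cv2.inRange(hsv,(174,170,60),(180,255,255))
a=np.radians(-18.3);ax=np.array([np.cos(a),np.sin(a)]);n=np.array([-ax[1],ax[0]]);O=np.array([.6055,.0378])
for k in cv2.findContours(red,cv2.RETR_EXTERNAL,cv2.CHAIN_APPROX_NONE)[0]:
    if cv2.contourArea(k)<100: continue
    p=np.array([ray(c,q[0],.076)[:2] for q in k])-O
    r=cv2.minAreaRect((np.c_[p@ax,p@n]*1000).astype(np.float32)); print(k.mean(0),np.round(r[0],1),np.round(r[1],1),round(r[2],1))
```

```text
[0.50909084 0.07083139 0.18389409] [ 0.152734   -0.17809997 -1.69162533]
[[284.67669173  82.42857143]] [-0.9 -0.3] [12.4 39.6] 89.4
```

View pics/w7.png

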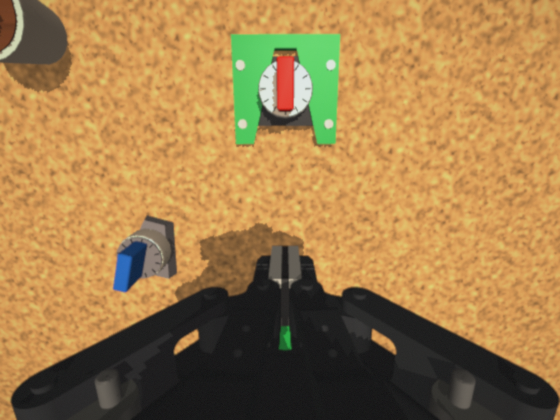

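The timer sits upright in the dock: bar at (285,82), dock x about -1 mm, y about 0, yaw within 1°. The white timer and the cactus are where they were.

```bash
python3 -c "
from station import hand_in
print(hand_in())"
```

```text
the job is handed in; nothing more can be done
None
```

The steel timer is wedged home in the small green dock (about 1 mm short of the mark, upright, pushed in with about 25 N) and released, the white timer and cactus were left alone, and the job is handed in with no verdict returned.

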